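Mirror the row of stain bottles into the hand-over rack

TASK

Move the four stain bottles from the grey rack into the white rack in reverse order, for the technician who will work facing you: the bottle that stood at the left end of the grey rack goes to the right end of the white rack, and so on along the row. Stand each one upright in its own compartment, setting it down rather than dropping it, and never tip a bottle over.

Things in the scene. Friction and masses are not known exactly. Their poses are not given: they have to be found in the camera images.
- stain_blue_center (a point): centre, half-way up, of the loose stain bottle with the blue cap: cream bottle 32 mm in diameter with a band of that colour, blue screw cap 30 mm in diameter, 80 mm tall in all, 55 to 115 g. At the start it stands upright in the grey rack, its foot on the compartment floor; this point is then 44 mm above the table. z is the bottle's axis, up
- stain_orange_center (a point): centre, half-way up, of the loose stain bottle with the orange cap: cream bottle 32 mm in diameter with a band of that colour, orange screw cap 30 mm in diameter, 80 mm tall in all, 55 to 115 g. At the start it stands upright in the grey rack, its foot on the compartment floor; this point is then 44 mm above the table. z is the bottle's axis, up
- stain_green_center (a point): centre, half-way up, of the loose stain bottle with the green cap: cream bottle 32 mm in diameter with a band of that colour, green screw cap 30 mm in diameter, 80 mm tall in all, 55 to 115 g. At the start it stands upright in the grey rack, its foot on the compartment floor; this point is then 44 mm above the table. z is the bottle's axis, up
- stain_purple_center (a point): centre, half-way up, of the loose stain bottle with the purple cap: cream bottle 32 mm in diameter with a band of that colour, purple screw cap 30 mm in diameter, 80 mm tall in all, 55 to 115 g. At the start it stands upright in the grey rack, its foot on the compartment floor; this point is then 44 mm above the table. z is the bottle's axis, up
- rack_grey: the dark grey tray, fixed, 274 mm long (y), row of 4 open compartments, ledge 32 mm wide, 8 mm high on its +x side. Origin: row centre, on the table; z up, y roughly to the robot's left, x away (within 17 deg). Compartments 56 mm square, centres at x 0, y -99, -33, 33, 99 mm; floor 4, wall tops 16 mm above table; walls 6 mm (long sides) and 10 mm. Left or right of the robot. Holds the bottles at the start
- rack_white: the white tray, fixed, 274 mm long (y), row of 4 open compartments, ledge 32 mm wide, 8 mm high on its +x side. Origin: row centre, on the table; z up, y roughly to the robot's left, x away (within 17 deg). Compartments 56 mm square, centres at x 0, y -99, -33, 33, 99 mm; floor 4, wall tops 16 mm above table; walls 6 mm (long sides) and 10 mm. Left or right of the robot. Empty at the start
- tag_blue: flat blue name plate, 22 x 30 x 2 mm, fixed on the grey rack's ledge, 50 mm along the rack's +x from the blue bottle's starting place: it shows which compartment that bottle came from. Origin at the centre of its underside
- tag_orange: flat orange name plate, 22 x 30 x 2 mm, fixed on the grey rack's ledge, 50 mm along the rack's +x from the orange bottle's starting place: it shows which compartment that bottle came from. Origin at the centre of its underside
- tag_green: flat green name plate, 22 x 30 x 2 mm, fixed on the grey rack's ledge, 50 mm along the rack's +x from the green bottle's starting place: it shows which compartment that bottle came from. Origin at the centre of its underside
- tag_purple: flat purple name plate, 22 x 30 x 2 mm, fixed on the grey rack's ledge, 50 mm along the rack's +x from the purple bottle's starting place: it shows which compartment that bottle came from. Origin at the centre of its underside

How it is judged:
By the outcome, as a careful person would: the job done as asked, in the order asked, and still so for the second after the job is handed in, with the robot touching nothing.
It also fails if it takes over 112 s, if anything falls off the work surface, if the arm or the gripper's body presses on something with over 40 N, if the wrist force passes 120 N, or if a joint passes its speed limit or range.

ROBOT

A 6-joint arm with a two-finger parallel gripper is mounted at the origin on the work surface. World frame = base frame: x ahead of the robot, y to its left, z up, the work surface at z = 0. Lengths are in m, angles in rad, forces in N, time in s.
With the tool pointing down it reaches from about 0.375 to 0.975 m from the base axis. Payload 3.8 kg.
Tool frame: the origin (TCP) lies at the very end of the fingers, on their centre line; the grasp point (between the pads) lies bot.grasp_offset behind it (bot.grasp_offset is the distance from the TCP to the grasp point, in m); y points along the fingers, x is the direction in which the jaws open and shut, and the axes are right-handed (so a half turn about y gives the same grasp; the last joint's range is limited). The gripper opens to 85 mm and grips with 20 to 120 N. Pads are 22 mm wide; open, the fingers measure 114 mm over their backs; the gripper's body (76 mm by 85 mm) begins 54 mm behind the grasp point. The pads swing forward as they close: fully open they stand 13 mm farther back than shut.
Start: joints at [1.128, 0.264, 1.604, -0, 1.274, -0.037], TCP at [0.266, 0.62, 0.197] pointing down, gripper open.
Joint ranges: [-2.63, 2.63], [-0.94, 2.18], [0.31, 2.57], [-1.31, 4.45], [0, 2.66], [-2.55, 2.55]. Speed limits (rad/s): [2.57, 2.57, 3.14, 3.14, 3.14, 3.14].

INTERFACE

Orientations are given as a rotation vector (axis times angle).
In Python, from workcell import sensors, read_camera, job, bot gives the robot as it stands.
- The arm moves only by the tool arm_command, never from a script. Its argument "deltas" is a list of rows, each a list of 4 numbers: the shift along the tool's x, y, z in m, then the turn about the tool's y in rad. A call has 1 to 20 rows; each row shifts and turns the commanded pose from where the row before left it, along the tool's axes as they then stand; what a row does not reach is not made up. A row lasts 1/8 s, in which the tool goes at most 62.5 mm and 10.7 degrees, less where a joint would pass 70% of its speed; a pose out of reach is approached as far as the arm can. A call is refused whole if a number of a shift passes 0.0625 or a number of a turn 0.188, either way. A call with a gripper value outside its range is refused whole. "fingers" is the finger opening in m, from 0 to 0.0854, set as the call begins (left out, the last holds). The fingers move at their own pace and stop on an object; "newtons" is the grip in N (left out, the last holds). Time passes only in rows, so rows that do not move let the fingers close. It gives the time, the measured TCP pose, the force and the opening at its end, in the units of the state.
- sensors.read_state(): the state, without advancing time (a new reading comes with each control period).
- read_camera(name): name is "side" or "top" or "wrist"; returns a dict with "color" (480x640x3 uint8, red, green, blue), "vfov" (degrees; the focal length in pixels is half the picture's height over the tangent of half this angle, whatever the lens; pixels are square), "cx", "cy" (the principal point, pixels), "R" (3x3) and "t" (3): a world point X has camera coordinates R X + t; the wrist camera has in their place "T_tool_cam" (4x4, takes a point from camera to tool coordinates, whose origin is the TCP and whose axes are the tool frame's). Camera axes: x right, y down, z forward; pixel columns grow to the right and rows downward; lengths in m; the calibration is good to about 2 mm. A picture is of the moment at which its call begins: read the wrist's pose just before it. There is no depth.
- job.finish_job(): hands the job in, once; it reports no verdict.
The state is a dict: "time": time; "q": joint angles; "joint_vel": joint speeds; "joint_torque": joint torques, N m; "tool_pos": TCP position; "tcp_rot": TCP orientation; "wrist_force": force on the tool from outside, world axes, zero at the start; "torque": the same for the moment, N m; "width": opening from 0.0 (shut) to 1.0 (fully open).
Only numpy, scipy, OpenCV 4.12 (cv2) and the standard library are available. Lean on these libraries where they do the work, as an engineer would, in place of code of your own. Each camera call takes 0.05 s, during which the arm holds its last target.

## Working session

There is one attempt and no reset: what is moved stays moved. The work goes in short steps, Python scripts to look and compute and a tool call to move; the robot and the scene stay as the last step left them, time stands still between calls to the robot, and variables do not carry over. Pictures are saved under pics/ and viewed, and the job is handed in when it is done.

Besides the shell and the picture viewer there is one more tool, called after ">>>" by a JSON object that holds its "fn" and its "kwargs", one argument or row to a line. arm_command: Moves the arm, as the interface text tells. Its arguments: {"type":"object","properties":{"deltas":{"type":"array"},"fingers":{"type":"number"},"newtons":{"type":"number"}},"required":["deltas"]}

```bash
ls; mkdir -p pics
python3 - <<'E'
from workcell import sensors, read_camera, job, bot
import cv2, numpy as np
print(sensors.read_state()); print(bot.grasp_offset)
for n in ["side","top"]:
    c=read_camera(n); cv2.imwrite(f"pics/{n}0.png",c["color"][:,:,::-1]); print(n,c["vfov"],c["cx"],c["cy"],c["R"],c["t"])
E
```

```text
pics
{'time': 0.0, 'q': array([ 1.12811912e+00,  2.64766476e-01,  1.60534507e+00,  3.73274818e-05,
        1.27366889e+00, -3.69143289e-02]), 'joint_vel': array([ 0.0001682 , -0.0008221 ,  0.00045441, -0.0009628 , -0.00056056,
        0.00153156]), 'joint_torque': array([-7.75492317e-04, -5.15122998e+01, -3.67300808e+01,  1.82665640e-04,
        1.32045770e-02,  1.96647801e-05]), 'tool_pos': array([0.2660993 , 0.61948603, 0.19536873]), 'tcp_rot': array([-1.37540207, -0.90391148,  0.90702009]), 'wrist_force': array([-0.30795986,  0.13342402, -0.5147582 ]), 'torque': array([-0.00769032, -0.04562957,  0.0324113 ]), 'width': 1.0000938160705506}
0.0187
side 45.43713564600374 325.9290770977306 231.00576575118382 [[-0.95001769 -0.31218847 -0.00217696]
 [-0.24555346  0.75151118 -0.6123189 ]
 [ 0.19279491 -0.58117923 -0.79060788]] [0.52889102 0.17045426 0.83870347]
top 49.938335372496745 318.6280421075168 237.91714720559142 [[ 2.46432981e-02 -9.99696022e-01 -7.56495611e-04]
 [-9.96394413e-01 -2.45004439e-02 -8.12274723e-02]
 [ 8.11842464e-02  2.75548081e-03 -9.96695302e-01]] [0.00553536 0.57430384 0.8979535 ]
```

View pics/top0.png

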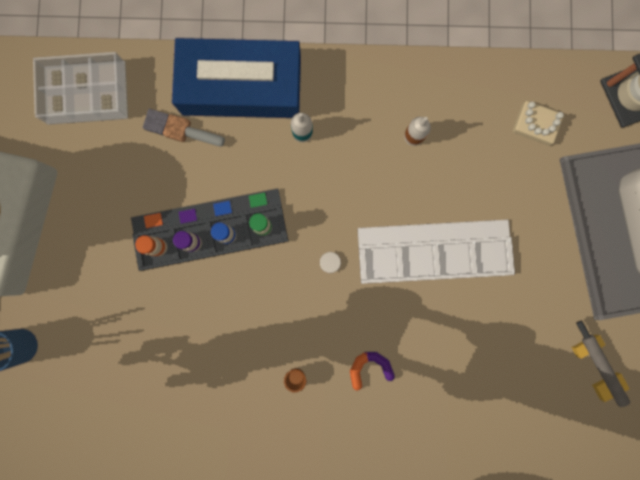

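View pics/side0.png

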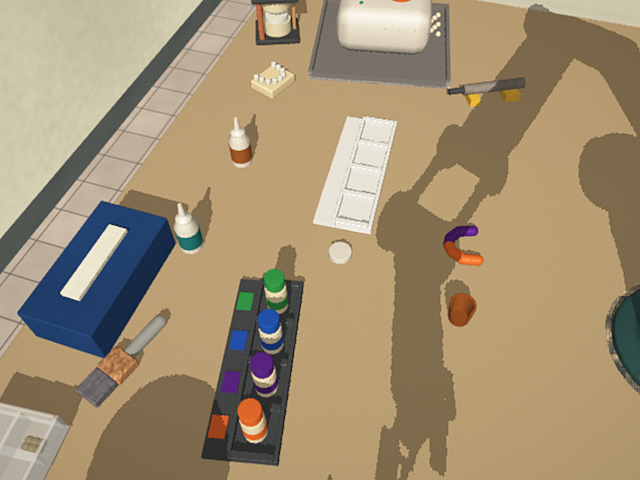

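```bash
cat > h.py <<'E'
from workcell import sensors, read_camera, job, bot
import cv2, numpy as np
from scipy.spatial.transform import Rotation as Ro
from scipy.optimize import least_squares
def f(c): return 240/np.tan(np.radians(c["vfov"]/2))
def proj(c,X):
    X=np.atleast_2d(X)@c["R"].T+c["t"]; return X[:,:2]/X[:,2:]*f(c)+[c["cx"],c["cy"]]
def pz(c,uv,z):
    d=c["R"].T@np.array([(uv[0]-c["cx"])/f(c),(uv[1]-c["cy"])/f(c),1]); o=-c["R"].T@c["t"]
    return o+d*(z-o[2])/d[2]
E
python3 - <<'E'
from h import *
t=read_camera("top"); print(t.keys(), [t[k] for k in t if k not in("color","R","t")])
i=t["color"][:,:,::-1]
a=cv2.resize(i[180:280,125:295],None,fx=4.6,fy=4.6,interpolation=cv2.INTER_CUBIC)
b=cv2.resize(i[210:290,350:520],None,fx=4.6,fy=4.6,interpolation=cv2.INTER_CUBIC)
cv2.imwrite("pics/ta.png",a);cv2.imwrite("pics/tb.png",b)
s=read_camera("side");i=s["color"][:,:,::-1]
cv2.imwrite("pics/sa.png",cv2.resize(i[255:475,195:315],None,fx=2.7,fy=2.7,interpolation=cv2.INTER_CUBIC))
cv2.imwrite("pics/sb.png",cv2.resize(i[110:240,305:405],None,fx=4.6,fy=4.6,interpolation=cv2.INTER_CUBIC))
E
```

```text
dict_keys(['color', 'vfov', 'cx', 'cy', 'R', 't']) [49.938335372496745, 318.6280421075168, 237.91714720559142]
```

View pics/ta.png

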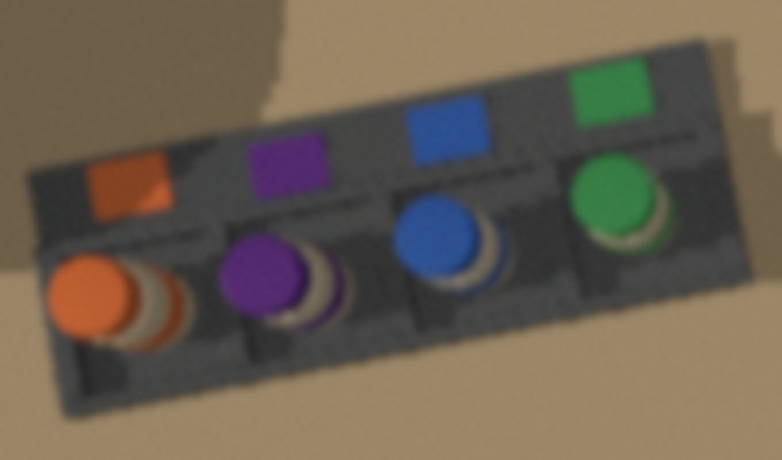

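View pics/tb.png

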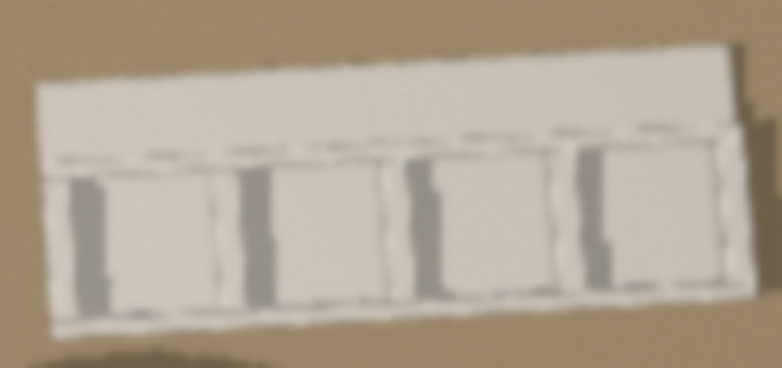

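View pics/sb.png

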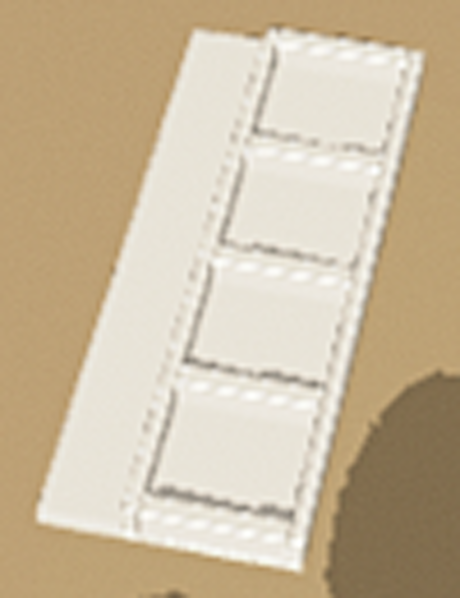

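View pics/sa.png

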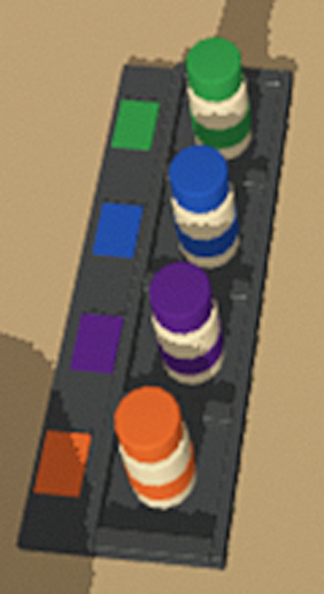

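Run:
```python
from h import *
t=read_camera("top");s=read_camera("side")
def un(p,sc,o): return (np.array(p)+.5)/sc-.5+o
C=np.array([[.066,.137,.008],[.066,-.137,.008],[-.034,.137,.016],[-.034,-.137,.016]])
W=[(t,un([(38,83),(730,45),(52,335),(757,297)],4.6,(350,210))),(s,un([(38,520),(195,30),(300,570),(423,52)],4.6,(305,110)))]
G=[(t,un([(30,172),(706,40),(68,416),(750,280)],4.6,(125,180))),(s,un([(20,546),(124,66),(224,568),(295,70)],2.7,(195,255)))]
def T(p,X):
    c,n=np.cos(p[2]),np.sin(p[2]); return np.c_[p[0]+c*X[:,0]-n*X[:,1],p[1]+n*X[:,0]+c*X[:,1],X[:,2]]
K=np.array([[0,y,.004] for y in(.099,.033,-.033,-.099)])
for nm,D in(("W",W),("G",G)):
    for sel in (D[:1],D[1:],D):
        r=least_squares(lambda p:np.concatenate([(proj(c,T(p,C))-uv).ravel() for c,uv in sel]),[.5,0,0])
        print(nm,r.x.round(4),r.fun.round(1))
    print(T(r.x,K).round(4))
a=un([(90,297),(263,276),(435,238),(613,196)],4.6,(125,180)); b=un([(148,413),(180,290),(199,175),(214,66)],2.7,(195,255))
for u,v in zip(a,b): print(pz(t,u,.084).round(4),pz(s,v,.084).round(4))
st=sensors.read_state(); print(Ro.from_rotvec(st["tcp_rot"]).as_matrix().round(3))
```

```text
W [ 0.541  -0.1928  0.0777] [-0.1 -0.3 -0.4  0.1  0.5  0.  -0.   0.2]
W [ 0.5409 -0.1859  0.0807] [-0.7  0.2 -0.4  1.6  0.6 -2.7  0.4  1.7]
W [ 0.5412 -0.1903  0.079 ] [-1.5 -0.3 -1.8 -0.1 -0.8  0.  -1.4 -0.1 -0.1 -1.8  0.3  0.1  1.  -4.7
  0.9  0.2]
[[ 0.5334 -0.0916  0.004 ]
 [ 0.5386 -0.1574  0.004 ]
 [ 0.5438 -0.2232  0.004 ]
 [ 0.549  -0.289   0.004 ]]
G [0.5712 0.2149 0.2213] [-0.3 -0.2  0.3 -0.6 -0.9  0.5  0.9  0.3]
G [0.5709 0.2171 0.2216] [-0.7  0.9  0.4 -0.   0.4 -1.4 -0.1  0.8]
G [0.571  0.2163 0.2214] [-1.  -0.2 -0.5 -0.5 -1.6  0.6  0.1  0.4 -0.6  0.2  0.6 -0.5  0.5 -2.1
  0.   0.3]
[[0.5493 0.3129 0.004 ]
 [0.5638 0.2485 0.004 ]
 [0.5783 0.1841 0.004 ]
 [0.5928 0.1197 0.004 ]]
[0.5514 0.3102 0.084 ] [0.5531 0.3091 0.084 ]
[0.5606 0.2478 0.084 ] [0.5619 0.2491 0.084 ]
[0.576 0.186 0.084] [0.5762 0.1888 0.084 ]
[0.5929 0.1218 0.084 ] [0.5927 0.1261 0.084 ]
[[ 0.395 -0.    -0.919]
 [ 0.919 -0.001  0.395]
 [-0.001 -1.     0.   ]]
```

>>> {"fn": "arm_command", "kwargs": {
  "deltas": [
    [0, 0, 0, 0.157],
    [0, 0, 0, 0.157],
    [0, 0, 0, 0.157],
    [0, 0, 0, 0.157],
    [0, 0, 0, 0.157],
    [0, 0, 0, 0.158],
    [0.0211, 0, -0.0365, 0],
    [0.0211, 0, -0.0365, 0],
    [0.0211, 0, -0.0365, 0],
    [0.0211, 0, -0.0365, 0],
    [0.0211, 0, -0.0365, 0],
    [0.0211, 0, -0.0365, 0],
    [0.0211, 0, -0.0365, 0],
    [0.0211, 0, -0.0365, 0],
    [0.0211, 0, -0.0365, 0],
    [0.0211, 0, -0.0365, 0],
    [0, 0, 0, 0],
    [0, 0, 0, 0]
  ],
  "fingers": 0.0854,
  "newtons": 30
}}

```text
time: 2.55
tool_pos: [0.5524, 0.3107, 0.1965]
tcp_rot: [-1.563, -0.173, 0.174]
wrist_force: [1.1, 1.1, -0.4]
width: 0.999
```

```bash
cat >> h.py <<'E'
def yaw(st): 
    R=Ro.from_rotvec(st["tcp_rot"]).as_matrix(); return np.arctan2(R[1,0],R[0,0])
def go(x,y,z,a):
    st=sensors.read_state(); p=st["tool_pos"]; d=np.array([x,y,z])-p
    print("t",round(st["time"],2),"pos",p.round(4),"yaw",round(yaw(st),4),"F",st["wrist_force"].round(1),"w",round(st["width"],3))
    for n,b in(("cur",yaw(st)),("new",a)):
        print(n,"dx %.4f dy %.4f dz %.4f"%(d[0]*np.cos(b)+d[1]*np.sin(b),-d[2],-d[0]*np.sin(b)+d[1]*np.cos(b)),"turn %.4f"%(yaw(st)-a))
E
python3 - <<'E'
from h import *
go(.552,.3098,.027,.2214)
c=read_camera("wrist"); print({k:v for k,v in c.items() if k!="color"})
cv2.imwrite("pics/w1.png",c["color"][:,:,::-1])
t=read_camera("top");cv2.imwrite("pics/t1.png",t["color"][:,:,::-1])
E
```

```text
t 2.55 pos [0.5524 0.3107 0.1965] yaw 0.2213 F [ 1.1  1.1 -0.4] w 0.999
cur dx -0.0005 dy 0.1695 dz -0.0008 turn -0.0001
new dx -0.0005 dy 0.1695 dz -0.0008 turn -0.0001
{'vfov': 58.67511870749905, 'cx': 326.79800800323807, 'cy': 231.86659597049078, 'T_tool_cam': array([[ 9.99999767e-01,  3.85604842e-04, -5.62720573e-04,
         3.83616114e-04],
       [ 6.54319483e-04, -3.08927936e-01,  9.51085223e-01,
        -1.76525934e-01],
       [ 1.92902962e-04, -9.51085370e-01, -3.08928117e-01,
         7.81443980e-02],
       [ 0.00000000e+00,  0.00000000e+00,  0.00000000e+00,
         1.00000000e+00]])}
```

View pics/w1.png

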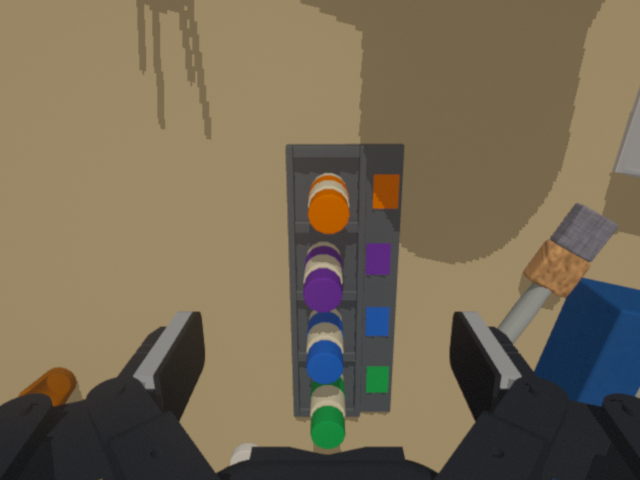

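View pics/t1.png

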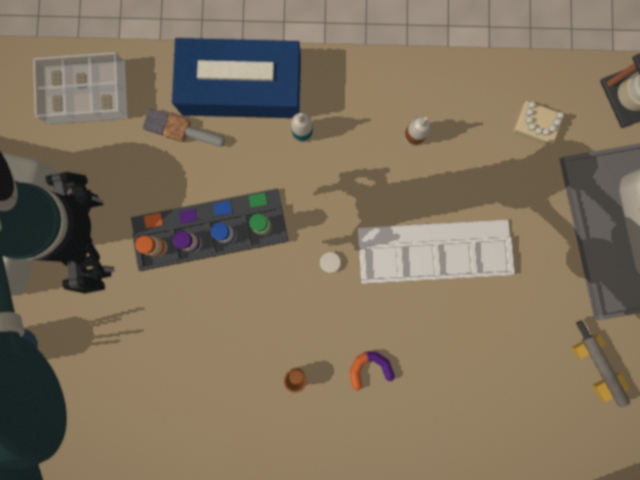

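```bash
cat >> h.py <<'E'
def wcam(st,c):
    Rt=Ro.from_rotvec(st["tcp_rot"]).as_matrix(); M=np.eye(4);M[:3,:3]=Rt;M[:3,3]=st["tool_pos"]
    W=M@np.array(c["T_tool_cam"]); d=dict(c); d["R"]=W[:3,:3].T; d["t"]=-W[:3,:3].T@W[:3,3]; return d
E
python3 - <<'E'
from h import *
st=sensors.read_state();c=wcam(st,read_camera("wrist"))
for n,u in(("o",(329,213)),("p",(323,291)),("b",(325,363)),("g",(328,428))): print(n,pz(c,u,.084).round(4))
# rack outer corners
for p,z in(((287,145),.016),((404,145),.008),((295,416),.016),((390,411),.008)): print(pz(c,p,z).round(4))
a=.2214;
for X in([-.034,.137],[.066,.137],[-.034,-.137],[.066,-.137]): print("exp",.571+np.cos(a)*X[0]-np.sin(a)*X[1],.2155+np.sin(a)*X[0]+np.cos(a)*X[1])
E
```

```text
o [0.5539 0.31   0.084 ]
p [0.563  0.2502 0.084 ]
b [0.5783 0.1894 0.084 ]
g [0.5947 0.1281 0.084 ]
[0.5116 0.3407 0.016 ]
[0.6073 0.3615 0.008 ]
[0.5724 0.0743 0.016 ]
[0.6684 0.0955 0.008 ]
exp 0.5077453008341106 0.3416897104895357
exp 0.6053043979919859 0.3636492770093983
exp 0.5679145130985341 0.07437778427695768
exp 0.6654736102564094 0.09633735079682029
```

>>> {"fn": "arm_command", "kwargs": {
  "deltas": [
    [0, 0.025, -0.001, 0],
    [0, 0.03, 0, 0],
    [0, 0.03, 0, 0],
    [0, 0.03, 0, 0],
    [0, 0.03, 0, 0],
    [0, 0.0145, 0, 0],
    [0, 0.01, 0, 0],
    [0, 0, 0, 0]
  ]
}}

```text
time: 3.7
tool_pos: [0.5527, 0.3099, 0.0271]
tcp_rot: [-1.564, -0.174, 0.175]
wrist_force: [0.8, 0.1, -0.0]
width: 0.997
```

>>> {"fn": "arm_command", "kwargs": {
  "deltas": [
    [0, 0, 0, 0],
    [0, 0, 0, 0],
    [0, 0, 0, 0],
    [0, 0, 0, 0],
    [0, 0, 0, 0],
    [0, 0, 0, 0]
  ],
  "fingers": 0.02,
  "newtons": 30
}}

```text
time: 4.45
tool_pos: [0.5535, 0.3099, 0.028]
tcp_rot: [-1.563, -0.175, 0.173]
wrist_force: [-0.9, -0.7, 5.4]
width: 0.337
```

Run:
```python
from h import *
go(.549,-.289,.2,.0785)
for n in("side","wrist"):
    c=read_camera(n); cv2.imwrite(f"pics/{n}2.png",c["color"][:,:,::-1])
```

```text
t 4.45 pos [0.5535 0.3099 0.028 ] yaw 0.222 F [-0.9 -0.7  5.4] w 0.337
cur dx -0.1362 dy -0.1720 dz -0.5832 turn 0.1435
new dx -0.0514 dy -0.1720 dz -0.5967 turn 0.1435
```

View pics/side2.png

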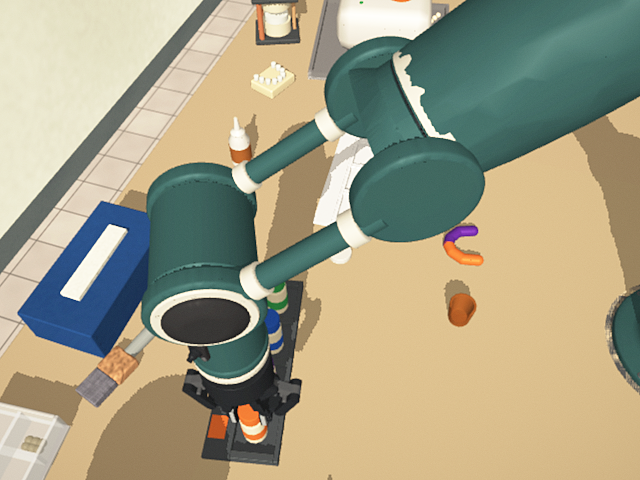

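>>> {"fn": "arm_command", "kwargs": {
  "deltas": [
    [0, -0.01, 0, 0],
    [0, -0.02, 0, 0],
    [0, -0.03, 0, 0],
    [0, -0.03, 0, 0],
    [0, -0.03, 0, 0],
    [0, -0.01, 0, 0],
    [0, 0, 0, 0.07],
    [0, 0, 0, 0.0735],
    [0, 0, 0, 0]
  ]
}}

```text
time: 5.68
tool_pos: [0.5523, 0.3094, 0.1565]
tcp_rot: [-1.57, -0.061, 0.063]
wrist_force: [1.3, -0.4, -0.4]
width: 0.338
```

Run:
```python
from h import *
go(.549,-.289,.158,.0785)
for n in("side","wrist"):
    c=read_camera(n); cv2.imwrite(f"pics/{n}3.png",c["color"][:,:,::-1])
```

```text
t 5.67 pos [0.5523 0.3094 0.1565] yaw 0.0793 F [ 1.3 -0.4 -0.4] w 0.338
cur dx -0.0507 dy -0.0015 dz -0.5962 turn 0.0008
new dx -0.0502 dy -0.0015 dz -0.5963 turn 0.0008
```

View pics/side3.png

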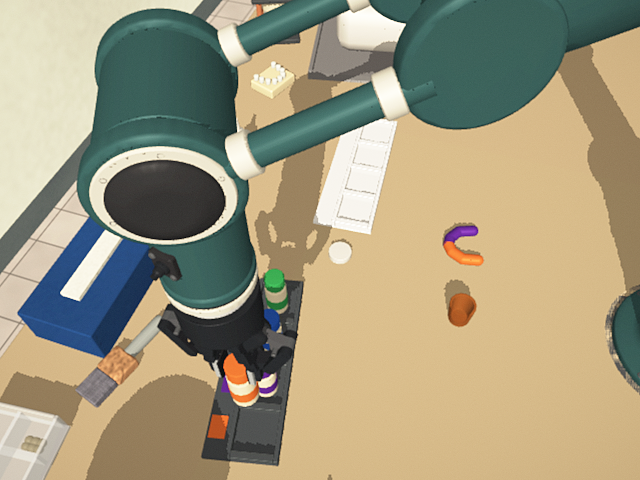

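View pics/wrist3.png

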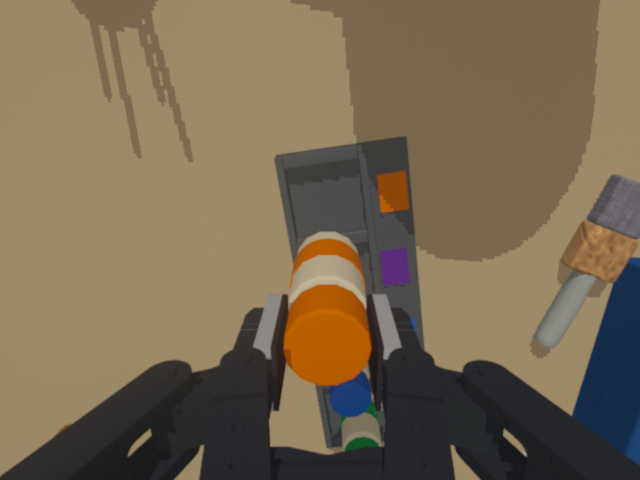

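>>> {"fn": "arm_command", "kwargs": {
  "deltas": [
    [-0.0015, 0, -0.015, 0],
    [-0.003, 0, -0.03, 0],
    [-0.003, 0, -0.038, 0],
    [-0.003, 0, -0.038, 0],
    [-0.003, 0, -0.038, 0],
    [-0.003, 0, -0.038, 0],
    [-0.003, 0, -0.038, 0],
    [-0.003, 0, -0.038, 0],
    [-0.003, 0, -0.038, 0],
    [-0.003, 0, -0.038, 0],
    [-0.003, 0, -0.038, 0],
    [-0.003, 0, -0.038, 0],
    [-0.003, 0, -0.038, 0],
    [-0.003, 0, -0.038, 0],
    [-0.003, 0, -0.038, 0],
    [-0.003, 0, -0.038, 0],
    [-0.005, 0, -0.019, 0.0005],
    [0, 0, 0, 0],
    [0, 0, 0, 0]
  ]
}}

```text
time: 8.15
tool_pos: [0.5479, -0.2876, 0.157]
tcp_rot: [-1.569, -0.061, 0.062]
wrist_force: [-0.5, 0.5, -1.2]
width: 0.337
```

Run:
```python
from h import *
go(.5488,-.2897,.0285,.0785)
for n in("top","wrist"):
    c=read_camera(n); cv2.imwrite(f"pics/{n}4.png",c["color"][:,:,::-1])
```

```text
t 8.15 pos [ 0.5479 -0.2876  0.157 ] yaw 0.0782 F [-0.5  0.5 -1.2] w 0.337
cur dx 0.0007 dy 0.1285 dz -0.0022 turn -0.0003
new dx 0.0007 dy 0.1285 dz -0.0022 turn -0.0003
```

View pics/wrist4.png

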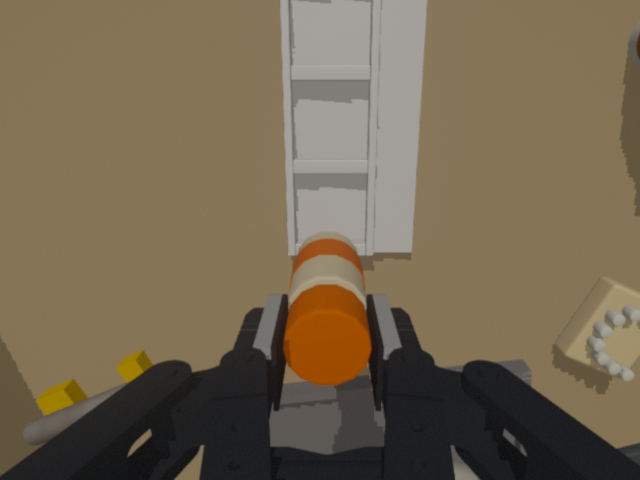

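Run:
```python
from h import *
st=sensors.read_state();c=wcam(st,read_camera("wrist"))
C=np.array([[.066,-.137,.008],[-.034,-.137,.016]]); uv=np.array([(412,252),(289,255)])
P=[pz(c,u,z[2])[:2] for u,z in zip(uv,C)]
a=.0785;R=np.array([[np.cos(a),-np.sin(a)],[np.sin(a),np.cos(a)]])
for p,z in zip(P,C): print("implied origin",p-R@z[:2])
for p,y in(((333,166),-.066),((333,72),0)): print((pz(c,p,.016)[:2]-R@[0,y]))
print(P)
```

```text
implied origin [ 0.5447291  -0.19497109]
implied origin [ 0.5452405  -0.19458252]
[ 0.54588748 -0.19454873]
[ 0.54556073 -0.19493559]
[array([ 0.62126931, -0.32637351]), array([ 0.52208867, -0.33382688])]
```

>>> {"fn": "arm_command", "kwargs": {
  "deltas": [
    [0.0025, 0.01, -0.0048, 0],
    [0, 0.025, 0, 0],
    [0, 0.03, 0, 0],
    [0, 0.03, 0, 0],
    [0, 0.015, 0, 0],
    [0, 0.008, 0, 0],
    [0, 0.005, 0, 0],
    [0, 0.003, 0, 0],
    [0, 0, 0, 0],
    [0, 0, 0, 0]
  ]
}}

```text
time: 9.55
tool_pos: [0.5516, -0.2935, 0.0319]
tcp_rot: [-1.571, -0.062, 0.06]
wrist_force: [-0.4, -0.1, -1.1]
width: 0.336
```

>>> {"fn": "arm_command", "kwargs": {
  "deltas": [
    [0, 0.001, 0, 0],
    [0, 0.001, 0, 0],
    [0, 0.001, 0, 0],
    [0, 0.0005, 0, 0],
    [0, 0, 0, 0],
    [0, 0, 0, 0]
  ]
}}

```text
time: 10.3
tool_pos: [0.5512, -0.2933, 0.028]
tcp_rot: [-1.57, -0.061, 0.061]
wrist_force: [-1.4, 0.8, 3.6]
width: 0.339
```

>>> {"fn": "arm_command", "kwargs": {
  "deltas": [
    [0, 0, 0, 0],
    [0, 0, 0, 0],
    [0, 0, 0, 0],
    [0, 0, 0, 0],
    [0, 0, 0, 0]
  ],
  "fingers": 0.0854
}}

```text
time: 10.92
tool_pos: [0.5511, -0.2932, 0.0276]
tcp_rot: [-1.57, -0.061, 0.061]
wrist_force: [0.4, -0.8, -0.4]
width: 1.001
```

>>> {"fn": "arm_command", "kwargs": {
  "deltas": [
    [0, -0.01, 0, 0],
    [0, -0.03, 0, 0],
    [0, -0.035, 0, 0],
    [0, -0.035, 0, 0],
    [0, -0.035, 0, 0],
    [0, -0.02, 0, 0],
    [0, 0, 0, 0]
  ]
}}

```text
time: 11.8
tool_pos: [0.5524, -0.2939, 0.1951]
tcp_rot: [-1.572, -0.064, 0.058]
wrist_force: [0.3, 0.3, -0.3]
width: 0.999
```

Run:
```python
from h import *
go(.562,.249,.19,.2214)
for n in("side","wrist"):
    c=read_camera(n); cv2.imwrite(f"pics/{n}5.png",c["color"][:,:,::-1])
```

```text
t 11.8 pos [ 0.5524 -0.2939  0.1951] yaw 0.0781 F [ 0.3  0.3 -0.3] w 0.999
cur dx 0.0519 dy 0.0051 dz 0.5404 turn -0.1433
new dx 0.1286 dy 0.0051 dz 0.5275 turn -0.1433
```

View pics/wrist5.png

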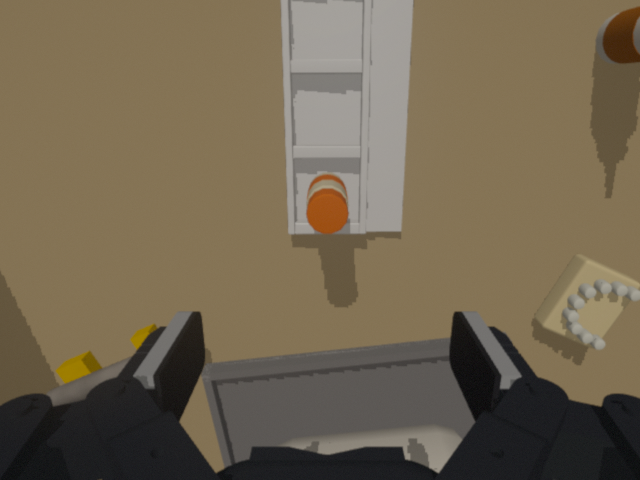

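View pics/side5.png

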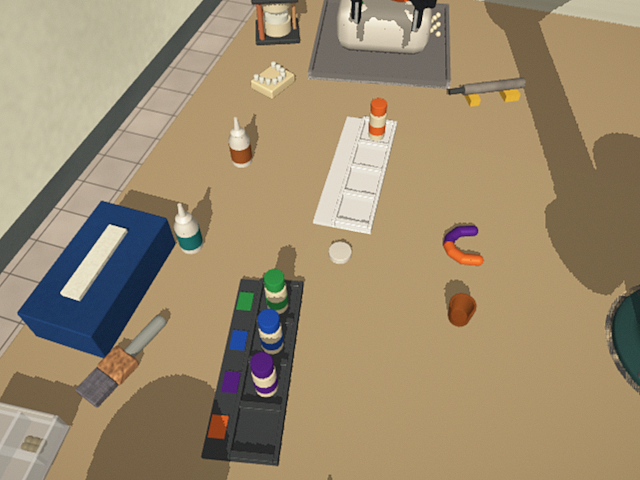

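>>> {"fn": "arm_command", "kwargs": {
  "deltas": [
    [0.002, 0, 0.0204, 0],
    [0.0038, 0, 0.04, 0],
    [0.0038, 0, 0.04, 0],
    [0.0038, 0, 0.04, 0],
    [0.0038, 0, 0.04, 0],
    [0.0038, 0, 0.04, 0],
    [0.0038, 0, 0.04, 0],
    [0.0038, 0, 0.04, 0],
    [0.0038, 0, 0.04, 0],
    [0.0038, 0, 0.04, 0],
    [0.0038, 0, 0.04, 0],
    [0.0038, 0, 0.04, 0],
    [0.0038, 0, 0.04, 0],
    [0.0043, 0, 0.04, 0],
    [0, 0, 0, -0.0716],
    [0, 0, 0, -0.0717],
    [0, 0, 0, 0]
  ]
}}

```text
time: 14.02
tool_pos: [0.5589, 0.2503, 0.191]
tcp_rot: [-1.564, -0.171, 0.176]
wrist_force: [-0.3, 0.1, -0.8]
width: 1.002
```

Run:
```python
from h import *
go(.562,.249,.028,.2214)
```

```text
t 14.03 pos [0.5589 0.2503 0.191 ] yaw 0.2215 F [-0.3  0.1 -0.8] w 1.002
cur dx 0.0027 dy 0.1630 dz -0.0020 turn 0.0001
new dx 0.0027 dy 0.1630 dz -0.0020 turn 0.0001
```

>>> {"fn": "arm_command", "kwargs": {
  "deltas": [
    [0.0027, 0.023, -0.002, 0],
    [0, 0.03, 0, 0],
    [0, 0.03, 0, 0],
    [0, 0.03, 0, 0],
    [0, 0.03, 0, 0],
    [0, 0.012, 0, 0],
    [0, 0.008, 0, 0],
    [0, 0, 0, 0]
  ]
}}

```text
time: 15.02
tool_pos: [0.5639, 0.2484, 0.0298]
tcp_rot: [-1.564, -0.174, 0.173]
wrist_force: [0.1, -0.1, 0.2]
width: 1.003
```

>>> {"fn": "arm_command", "kwargs": {
  "deltas": [
    [0, 0, 0, 0],
    [0, 0, 0, 0],
    [0, 0, 0, 0],
    [0, 0, 0, 0],
    [0, 0, 0, 0],
    [0, 0, 0, 0]
  ],
  "fingers": 0.02,
  "newtons": 30
}}

```text
time: 15.78
tool_pos: [0.5642, 0.2485, 0.0304]
tcp_rot: [-1.564, -0.174, 0.173]
wrist_force: [-1.6, -1.0, 5.3]
width: 0.337
```

>>> {"fn": "arm_command", "kwargs": {
  "deltas": [
    [0, -0.01, 0, 0],
    [0, -0.02, 0, 0],
    [0, -0.03, 0, 0],
    [0, -0.03, 0, 0],
    [0, -0.03, 0, 0],
    [0, -0.01, 0, 0],
    [0, 0, 0, 0.07],
    [0, 0, 0, 0.073],
    [0, 0, 0, 0]
  ]
}}

```text
time: 16.9
tool_pos: [0.5633, 0.248, 0.1591]
tcp_rot: [-1.57, -0.061, 0.063]
wrist_force: [1.3, -0.4, -1.1]
width: 0.341
```

Run:
```python
from h import *
go(.5456,-.2264,.158,.0785)
for n in("wrist",):
    c=read_camera(n); cv2.imwrite(f"pics/{n}6.png",c["color"][:,:,::-1])
```

```text
t 16.9 pos [0.5633 0.248  0.1591] yaw 0.0791 F [ 1.3 -0.4 -1.1] w 0.341
cur dx -0.0552 dy 0.0011 dz -0.4716 turn 0.0006
new dx -0.0549 dy 0.0011 dz -0.4716 turn 0.0006
```

View pics/wrist6.png

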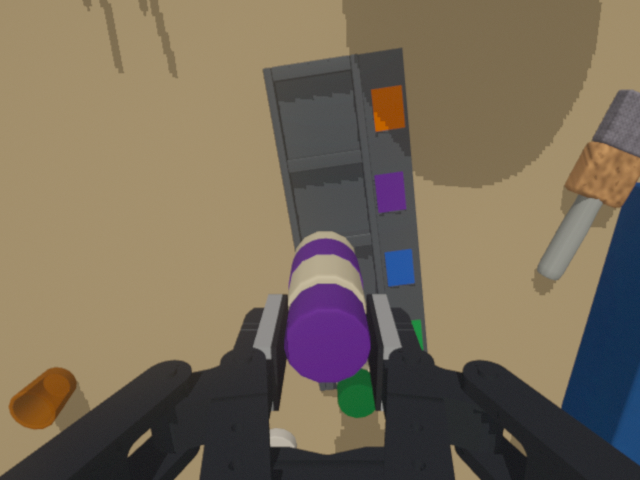

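>>> {"fn": "arm_command", "kwargs": {
  "deltas": [
    [-0.002, 0, -0.0156, 0],
    [-0.0043, 0, -0.038, 0],
    [-0.0043, 0, -0.038, 0],
    [-0.0043, 0, -0.038, 0],
    [-0.0043, 0, -0.038, 0],
    [-0.0043, 0, -0.038, 0],
    [-0.0043, 0, -0.038, 0],
    [-0.0043, 0, -0.038, 0],
    [-0.0043, 0, -0.038, 0],
    [-0.0043, 0, -0.038, 0],
    [-0.0043, 0, -0.038, 0],
    [-0.0043, 0, -0.038, 0],
    [-0.0043, 0, -0.038, 0],
    [0, 0, 0, 0],
    [0, 0, 0, 0],
    [0, 0, 0, 0]
  ]
}}

```text
time: 18.95
tool_pos: [0.547, -0.2253, 0.1595]
tcp_rot: [-1.569, -0.062, 0.063]
wrist_force: [0.5, 0.3, -1.0]
width: 0.337
```

Run:
```python
from h import *
go(.5456,-.2264,.030,.0785)
c=read_camera("wrist"); cv2.imwrite("pics/wrist7.png",c["color"][:,:,::-1])
```

```text
t 18.95 pos [ 0.547  -0.2253  0.1595] yaw 0.0792 F [ 0.5  0.3 -1. ] w 0.337
cur dx -0.0015 dy 0.1295 dz -0.0010 turn 0.0007
new dx -0.0015 dy 0.1295 dz -0.0010 turn 0.0007
```

View pics/wrist7.png

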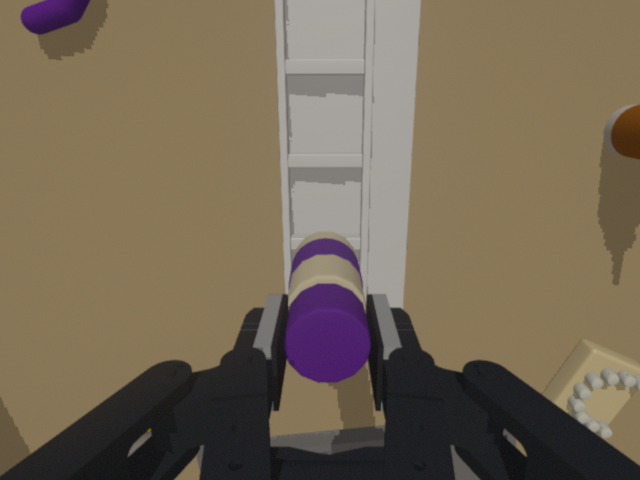

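>>> {"fn": "arm_command", "kwargs": {
  "deltas": [
    [-0.0015, 0.01, -0.001, 0],
    [0, 0.025, 0, 0],
    [0, 0.03, 0, 0],
    [0, 0.03, 0, 0],
    [0, 0.015, 0, 0],
    [0, 0.008, 0, 0],
    [0, 0.005, 0, 0],
    [0, 0.003, 0, 0],
    [0, 0, 0, 0],
    [0, 0.001, 0, 0],
    [0, 0.001, 0, 0],
    [0, 0.001, 0, 0],
    [0, 0, 0, 0],
    [0, 0, 0, 0]
  ]
}}

```text
time: 20.75
tool_pos: [0.5459, -0.2272, 0.0307]
tcp_rot: [-1.57, -0.061, 0.062]
wrist_force: [0.3, -1.1, -0.8]
width: 0.334
```

>>> {"fn": "arm_command", "kwargs": {
  "deltas": [
    [0, 0.001, 0, 0],
    [0, 0.0005, 0, 0],
    [0, 0, 0, 0],
    [0, 0, 0, 0]
  ]
}}

```text
time: 21.25
tool_pos: [0.5461, -0.2276, 0.0304]
tcp_rot: [-1.57, -0.062, 0.061]
wrist_force: [-2.7, 0.3, 5.7]
width: 0.336
```

Contact. Release and retreat.

>>> {"fn": "arm_command", "kwargs": {
  "deltas": [
    [0, 0, 0, 0],
    [0, 0, 0, 0],
    [0, 0, 0, 0],
    [0, 0, 0, 0],
    [0, 0, 0, 0]
  ],
  "fingers": 0.0854
}}

```text
time: 21.88
tool_pos: [0.5458, -0.2272, 0.0291]
tcp_rot: [-1.57, -0.061, 0.062]
wrist_force: [0.2, -0.7, -0.5]
width: 1.0
```

>>> {"fn": "arm_command", "kwargs": {
  "deltas": [
    [0, -0.01, 0, 0],
    [0, -0.03, 0, 0],
    [0, -0.035, 0, 0],
    [0, -0.035, 0, 0],
    [0, -0.035, 0, 0],
    [0, -0.02, 0, 0],
    [0, 0, 0, 0]
  ]
}}

```text
time: 22.75
tool_pos: [0.5472, -0.2278, 0.1964]
tcp_rot: [-1.572, -0.064, 0.059]
wrist_force: [-0.9, 0.2, -1.1]
width: 0.998
```

Run:
```python
from h import *
go(.577,.188,.19,.2214)
for n in("side","wrist"):
    c=read_camera(n); cv2.imwrite(f"pics/{n}8.png",c["color"][:,:,::-1])
```

```text
t 22.75 pos [ 0.5472 -0.2278  0.1964] yaw 0.0783 F [-0.9  0.2 -1.1] w 0.998
cur dx 0.0623 dy 0.0064 dz 0.4122 turn -0.1431
new dx 0.1204 dy 0.0064 dz 0.3991 turn -0.1431
```

View pics/wrist8.png

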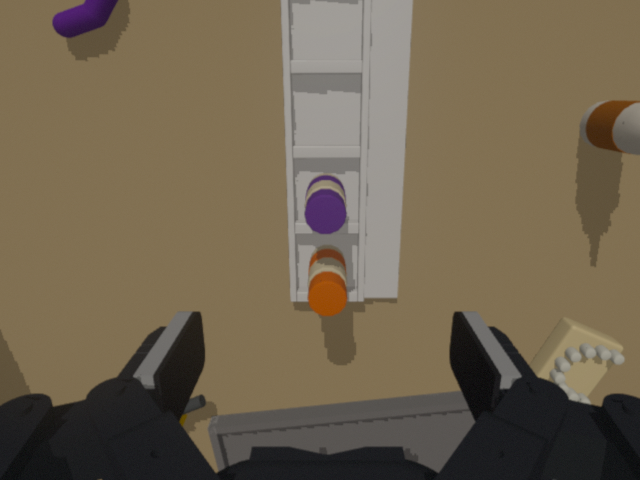

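View pics/side8.png

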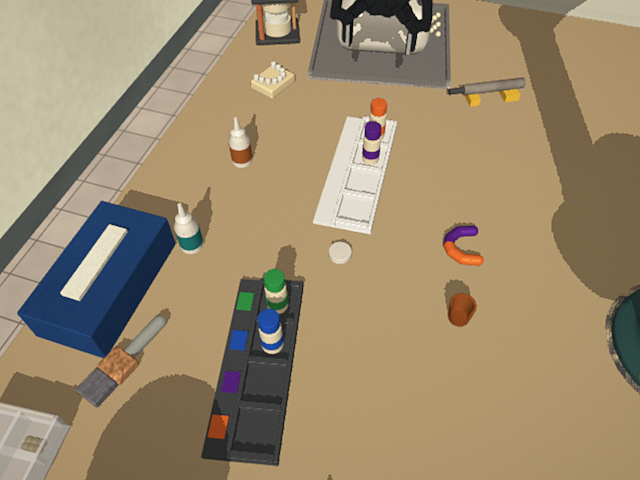

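Orange and purple both stand centred in compartments 1 and 2 from the right. Now blue.

>>> {"fn": "arm_command", "kwargs": {
  "deltas": [
    [0.003, 0, 0.0122, 0],
    [0.006, 0, 0.04, 0],
    [0.006, 0, 0.04, 0],
    [0.006, 0, 0.04, 0],
    [0.006, 0, 0.04, 0],
    [0.006, 0, 0.04, 0],
    [0.006, 0, 0.04, 0],
    [0.006, 0, 0.04, 0],
    [0.006, 0, 0.04, 0],
    [0.006, 0, 0.04, 0],
    [0.006, 0, 0.04, 0],
    [0, 0, 0, -0.0715],
    [0, 0, 0, -0.0715],
    [0, 0, 0, 0],
    [0, 0, 0, 0]
  ]
}}

```text
time: 24.72
tool_pos: [0.5758, 0.1888, 0.1932]
tcp_rot: [-1.564, -0.172, 0.174]
wrist_force: [0.3, -0.6, 0.1]
width: 1.001
```

Run:
```python
from h import *
go(.577,.188,.029,.2214)
c=read_camera("wrist"); cv2.imwrite("pics/wrist9.png",c["color"][:,:,::-1])
```

```text
t 24.73 pos [0.5758 0.1888 0.1932] yaw 0.2203 F [ 0.3 -0.6  0.1] w 1.001
cur dx 0.0010 dy 0.1642 dz -0.0011 turn -0.0011
new dx 0.0010 dy 0.1642 dz -0.0011 turn -0.0011
```

View pics/wrist9.png

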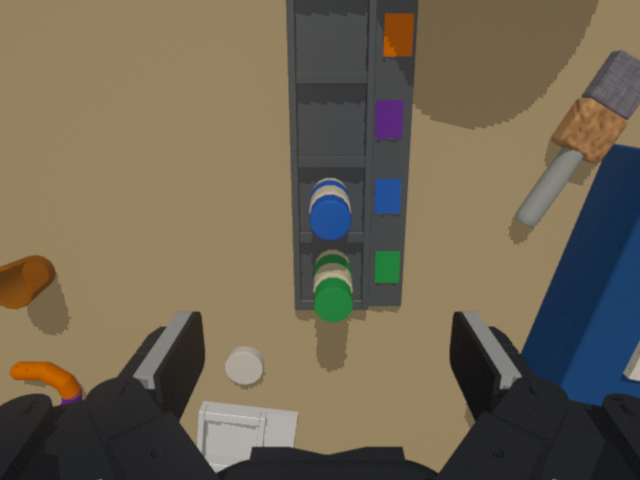

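>>> {"fn": "arm_command", "kwargs": {
  "deltas": [
    [0.002, 0.024, -0.003, 0],
    [0, 0.03, 0, 0],
    [0, 0.03, 0, 0],
    [0, 0.03, 0, 0],
    [0, 0.03, 0, 0],
    [0, 0.012, 0, 0],
    [0, 0.008, 0, 0],
    [0, 0, 0, 0]
  ]
}}

```text
time: 25.78
tool_pos: [0.5793, 0.1862, 0.0305]
tcp_rot: [-1.564, -0.174, 0.173]
wrist_force: [-0.1, -0.1, 0.8]
width: 0.999
```

>>> {"fn": "arm_command", "kwargs": {
  "deltas": [
    [0, 0, 0, 0],
    [0, 0, 0, 0],
    [0, 0, 0, 0],
    [0, 0, 0, 0],
    [0, 0, 0, 0],
    [0, 0, 0, 0]
  ],
  "fingers": 0.02,
  "newtons": 30
}}

```text
time: 26.52
tool_pos: [0.5794, 0.1863, 0.0309]
tcp_rot: [-1.564, -0.174, 0.173]
wrist_force: [-2.3, -0.9, 6.1]
width: 0.338
```

>>> {"fn": "arm_command", "kwargs": {
  "deltas": [
    [0, -0.01, 0, 0],
    [0, -0.02, 0, 0],
    [0, -0.03, 0, 0],
    [0, -0.03, 0, 0],
    [0, -0.03, 0, 0],
    [0, -0.01, 0, 0],
    [0, 0, 0, 0.07],
    [0, 0, 0, 0.073],
    [0, 0, 0, 0]
  ]
}}

```text
time: 27.65
tool_pos: [0.5785, 0.186, 0.1596]
tcp_rot: [-1.57, -0.061, 0.063]
wrist_force: [0.7, 1.3, -0.8]
width: 0.336
```

Run:
```python
from h import *
go(.5404,-.1606,.158,.0785)
c=read_camera("wrist"); cv2.imwrite("pics/wrist10.png",c["color"][:,:,::-1])
```

```text
t 27.65 pos [0.5785 0.186  0.1596] yaw 0.0791 F [ 0.7  1.3 -0.8] w 0.336
cur dx -0.0654 dy 0.0016 dz -0.3425 turn 0.0006
new dx -0.0652 dy 0.0016 dz -0.3426 turn 0.0006
```

View pics/wrist10.png

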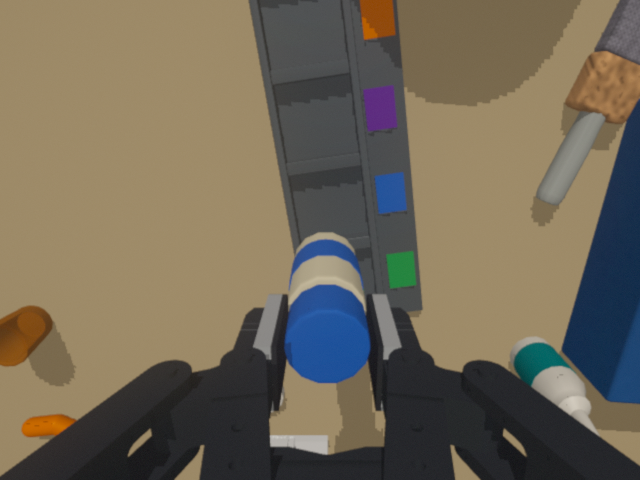

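>>> {"fn": "arm_command", "kwargs": {
  "deltas": [
    [-0.003, 0, -0.0195, 0],
    [-0.007, 0, -0.036, 0],
    [-0.007, 0, -0.036, 0],
    [-0.007, 0, -0.036, 0],
    [-0.007, 0, -0.036, 0],
    [-0.007, 0, -0.036, 0],
    [-0.007, 0, -0.036, 0],
    [-0.007, 0, -0.036, 0],
    [-0.007, 0, -0.036, 0],
    [-0.007, 0, -0.036, 0],
    [0, 0, 0, 0],
    [0, 0, 0, 0],
    [0, 0, 0, 0]
  ]
}}

```text
time: 29.32
tool_pos: [0.54, -0.1607, 0.1601]
tcp_rot: [-1.57, -0.062, 0.062]
wrist_force: [0.9, -0.1, -1.1]
width: 0.339
```

Run:
```python
from h import *
go(.5404,-.1606,.0308,.0785)
c=read_camera("wrist"); cv2.imwrite("pics/wrist11.png",c["color"][:,:,::-1])
```

```text
t 29.32 pos [ 0.54   -0.1607  0.1601] yaw 0.0792 F [ 0.9 -0.1 -1.1] w 0.339
cur dx 0.0005 dy 0.1293 dz 0.0001 turn 0.0007
new dx 0.0005 dy 0.1293 dz 0.0001 turn 0.0007
```

View pics/wrist11.png

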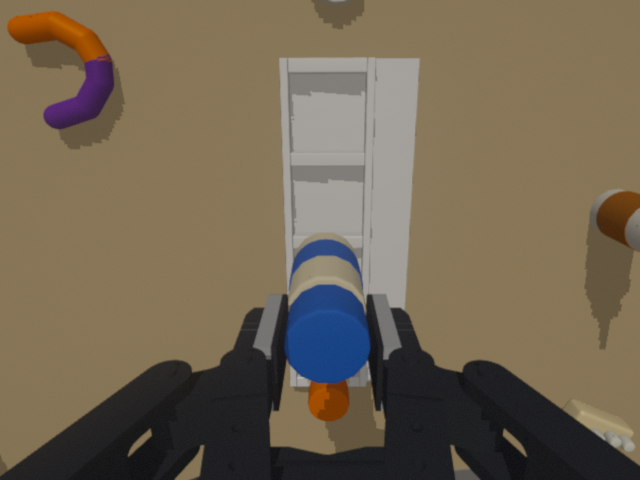

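>>> {"fn": "arm_command", "kwargs": {
  "deltas": [
    [0.0005, 0.01, -0.0005, 0],
    [0, 0.025, 0, 0],
    [0, 0.03, 0, 0],
    [0, 0.03, 0, 0],
    [0, 0.015, 0, 0],
    [0, 0.008, 0, 0],
    [0, 0.005, 0, 0],
    [0, 0.003, 0, 0],
    [0, 0, 0, 0],
    [0, 0.001, 0, 0],
    [0, 0.001, 0, 0],
    [0, 0, 0, 0],
    [0, 0, 0, 0]
  ]
}}

```text
time: 31.0
tool_pos: [0.5407, -0.1619, 0.0322]
tcp_rot: [-1.57, -0.062, 0.061]
wrist_force: [-0.5, 0.5, -0.6]
width: 0.339
```

>>> {"fn": "arm_command", "kwargs": {
  "deltas": [
    [0, 0.0005, 0, 0],
    [0, 0.0005, 0, 0],
    [0, 0, 0, 0],
    [0, 0, 0, 0]
  ]
}}

```text
time: 31.5
tool_pos: [0.5406, -0.1619, 0.0312]
tcp_rot: [-1.57, -0.061, 0.062]
wrist_force: [-0.4, -0.0, -1.1]
width: 0.337
```

>>> {"fn": "arm_command", "kwargs": {
  "deltas": [
    [0, 0.0005, 0, 0],
    [0, 0.0005, 0, 0],
    [0, 0.0004, 0, 0],
    [0, 0, 0, 0],
    [0, 0, 0, 0]
  ]
}}

```text
time: 32.12
tool_pos: [0.5409, -0.1621, 0.0309]
tcp_rot: [-1.57, -0.062, 0.061]
wrist_force: [-2.1, 0.2, 7.0]
width: 0.339
```

>>> {"fn": "arm_command", "kwargs": {
  "deltas": [
    [0, 0, 0, 0],
    [0, 0, 0, 0],
    [0, 0, 0, 0],
    [0, 0, 0, 0],
    [0, 0, 0, 0]
  ],
  "fingers": 0.0854
}}

```text
time: 32.75
tool_pos: [0.5406, -0.1619, 0.0297]
tcp_rot: [-1.57, -0.061, 0.062]
wrist_force: [0.3, 0.3, -0.1]
width: 0.998
```

>>> {"fn": "arm_command", "kwargs": {
  "deltas": [
    [0, -0.01, 0, 0],
    [0, -0.03, 0, 0],
    [0, -0.035, 0, 0],
    [0, -0.035, 0, 0],
    [0, -0.035, 0, 0],
    [0, -0.02, 0, 0],
    [0, 0, 0, 0]
  ]
}}

```text
time: 33.62
tool_pos: [0.542, -0.1624, 0.197]
tcp_rot: [-1.571, -0.065, 0.058]
wrist_force: [0.2, 0.3, -0.2]
width: 0.999
```

Run:
```python
from h import *
go(.594,.1255,.19,.2214)
for n in("side","wrist"):
    c=read_camera(n); cv2.imwrite(f"pics/{n}12.png",c["color"][:,:,::-1])
```

```text
t 33.62 pos [ 0.542  -0.1624  0.197 ] yaw 0.0783 F [ 0.2  0.3 -0.2] w 0.999
cur dx 0.0744 dy 0.0070 dz 0.2829 turn -0.1431
new dx 0.1140 dy 0.0070 dz 0.2694 turn -0.1431
```

View pics/wrist12.png

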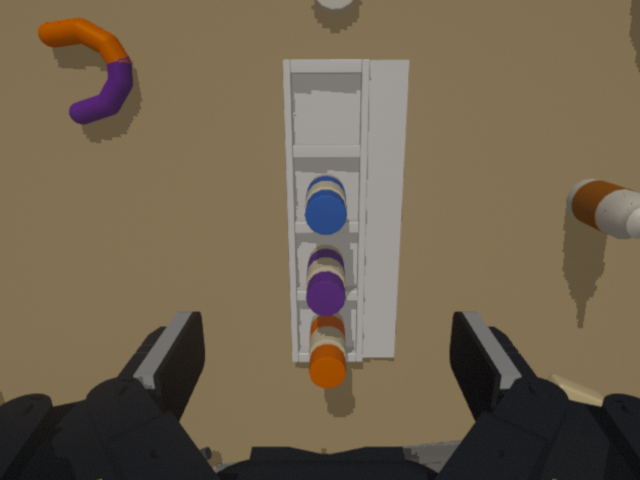

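Orange, purple and blue are in a row, upright (caps at (328,365), (325,293), (325,212)). Now green.

>>> {"fn": "arm_command", "kwargs": {
  "deltas": [
    [0.0044, 0, 0.0109, 0],
    [0.01, 0, 0.04, 0],
    [0.01, 0, 0.04, 0],
    [0.01, 0, 0.04, 0],
    [0.01, 0, 0.04, 0],
    [0.01, 0, 0.04, 0],
    [0.01, 0, 0.04, 0],
    [0.01, 0, 0.032, 0],
    [0, 0, 0, -0.0715],
    [0, 0, 0, -0.0715],
    [0, 0, 0, 0],
    [0, 0, 0, 0]
  ]
}}

```text
time: 35.22
tool_pos: [0.5921, 0.1262, 0.1938]
tcp_rot: [-1.564, -0.172, 0.174]
wrist_force: [0.1, 0.4, -0.7]
width: 1.0
```

Run:
```python
from h import *
go(.594,.1255,.029,.2214)
c=read_camera("wrist"); cv2.imwrite("pics/wrist13.png",c["color"][:,:,::-1])
```

```text
t 35.23 pos [0.5921 0.1262 0.1938] yaw 0.2203 F [ 0.1  0.4 -0.7] w 1.0
cur dx 0.0017 dy 0.1648 dz -0.0011 turn -0.0011
new dx 0.0017 dy 0.1648 dz -0.0011 turn -0.0011
```

View pics/wrist13.png

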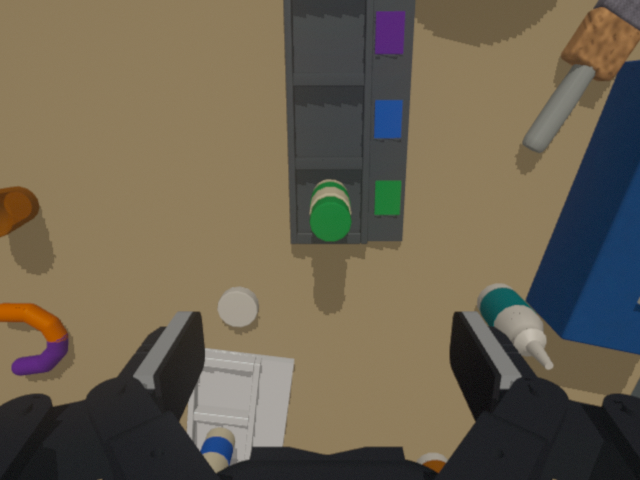

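>>> {"fn": "arm_command", "kwargs": {
  "deltas": [
    [0.002, 0.024, -0.0035, 0],
    [0, 0.03, 0, 0],
    [0, 0.03, 0, 0],
    [0, 0.03, 0, 0],
    [0, 0.03, 0, 0],
    [0, 0.012, 0, 0],
    [0, 0.008, 0, 0],
    [0, 0, 0, 0]
  ]
}}

```text
time: 36.28
tool_pos: [0.5957, 0.123, 0.0311]
tcp_rot: [-1.564, -0.174, 0.173]
wrist_force: [-0.5, -0.0, -0.3]
width: 0.999
```

>>> {"fn": "arm_command", "kwargs": {
  "deltas": [
    [0, 0, 0, 0],
    [0, 0, 0, 0],
    [0, 0, 0, 0],
    [0, 0, 0, 0],
    [0, 0, 0, 0],
    [0, 0, 0, 0]
  ],
  "fingers": 0.02,
  "newtons": 30
}}

```text
time: 37.02
tool_pos: [0.5959, 0.123, 0.0315]
tcp_rot: [-1.564, -0.174, 0.173]
wrist_force: [-1.4, -1.0, 5.0]
width: 0.34
```

>>> {"fn": "arm_command", "kwargs": {
  "deltas": [
    [0, -0.01, 0, 0],
    [0, -0.02, 0, 0],
    [0, -0.03, 0, 0],
    [0, -0.03, 0, 0],
    [0, -0.03, 0, 0],
    [0, -0.01, 0, 0],
    [0, 0, 0, 0.07],
    [0, 0, 0, 0.073],
    [0, 0, 0, 0]
  ]
}}

```text
time: 38.15
tool_pos: [0.5949, 0.1229, 0.1602]
tcp_rot: [-1.57, -0.061, 0.063]
wrist_force: [0.1, 0.0, -1.1]
width: 0.336
```

Run:
```python
from h import *
go(.5352,-.0948,.158,.0785)
c=read_camera("wrist"); cv2.imwrite("pics/wrist14.png",c["color"][:,:,::-1])
```

```text
t 38.15 pos [0.5949 0.1229 0.1602] yaw 0.0791 F [ 0.1  0.  -1.1] w 0.336
cur dx -0.0767 dy 0.0022 dz -0.2123 turn 0.0006
new dx -0.0766 dy 0.0022 dz -0.2124 turn 0.0006
```

View pics/wrist14.png

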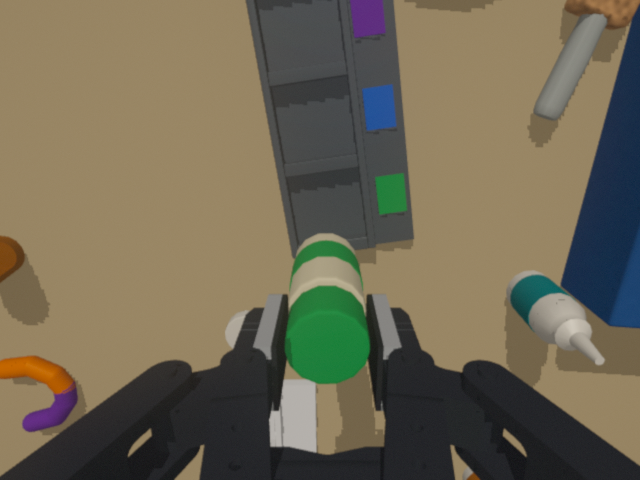

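>>> {"fn": "arm_command", "kwargs": {
  "deltas": [
    [-0.005, 0, -0.0144, 0],
    [-0.012, 0, -0.033, 0],
    [-0.012, 0, -0.033, 0],
    [-0.012, 0, -0.033, 0],
    [-0.012, 0, -0.033, 0],
    [-0.012, 0, -0.033, 0],
    [-0.012, 0, -0.033, 0],
    [0, 0, 0, 0],
    [0, 0, 0, 0],
    [0, 0, 0, 0]
  ]
}}

```text
time: 39.45
tool_pos: [0.5353, -0.0942, 0.1607]
tcp_rot: [-1.57, -0.062, 0.062]
wrist_force: [-0.1, -0.2, -0.6]
width: 0.336
```

Run:
```python
from h import *
go(.5352,-.0948,.0314,.0785)
c=read_camera("wrist"); cv2.imwrite("pics/wrist15.png",c["color"][:,:,::-1])
```

```text
t 39.45 pos [ 0.5353 -0.0942  0.1607] yaw 0.0792 F [-0.1 -0.2 -0.6] w 0.336
cur dx -0.0002 dy 0.1293 dz -0.0006 turn 0.0007
new dx -0.0002 dy 0.1293 dz -0.0006 turn 0.0007
```

View pics/wrist15.png

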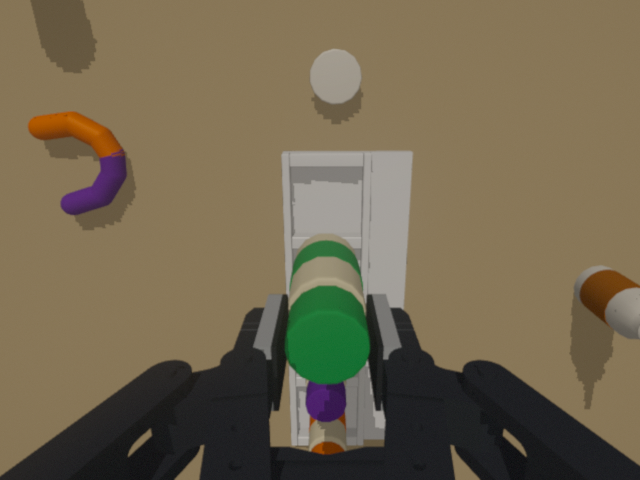

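>>> {"fn": "arm_command", "kwargs": {
  "deltas": [
    [0, 0.01, -0.0005, 0],
    [0, 0.025, 0, 0],
    [0, 0.03, 0, 0],
    [0, 0.03, 0, 0],
    [0, 0.015, 0, 0],
    [0, 0.008, 0, 0],
    [0, 0.005, 0, 0],
    [0, 0.003, 0, 0],
    [0, 0, 0, 0],
    [0, 0.001, 0, 0],
    [0, 0.001, 0, 0],
    [0, 0.001, 0, 0],
    [0, 0, 0, 0],
    [0, 0, 0, 0]
  ]
}}

```text
time: 41.25
tool_pos: [0.5353, -0.0953, 0.0318]
tcp_rot: [-1.57, -0.061, 0.062]
wrist_force: [0.8, -0.9, 0.3]
width: 0.338
```

>>> {"fn": "arm_command", "kwargs": {
  "deltas": [
    [0, 0.0005, 0, 0],
    [0, 0.0005, 0, 0],
    [0, 0.0003, 0, 0],
    [0, 0, 0, 0],
    [0, 0, 0, 0]
  ]
}}

```text
time: 41.88
tool_pos: [0.5356, -0.0955, 0.0315]
tcp_rot: [-1.57, -0.062, 0.061]
wrist_force: [-3.2, -0.4, 7.2]
width: 0.337
```

>>> {"fn": "arm_command", "kwargs": {
  "deltas": [
    [0, 0, 0, 0],
    [0, 0, 0, 0],
    [0, 0, 0, 0],
    [0, 0, 0, 0],
    [0, 0, 0, 0]
  ],
  "fingers": 0.0854
}}

```text
time: 42.5
tool_pos: [0.5352, -0.0953, 0.0304]
tcp_rot: [-1.57, -0.061, 0.062]
wrist_force: [-0.0, -0.6, 0.4]
width: 1.003
```

>>> {"fn": "arm_command", "kwargs": {
  "deltas": [
    [0, -0.01, 0, 0],
    [0, -0.03, 0, 0],
    [0, -0.035, 0, 0],
    [0, -0.035, 0, 0],
    [0, -0.035, 0, 0],
    [0, -0.02, 0, 0],
    [0, 0, 0.03, 0],
    [0, 0, 0.04, 0],
    [0, 0, 0.04, 0],
    [0, 0, 0.04, 0],
    [0, 0, 0, 0],
    [0, 0, 0, 0]
  ]
}}

```text
time: 44.0
tool_pos: [0.5234, 0.0539, 0.1952]
tcp_rot: [-1.571, -0.062, 0.063]
wrist_force: [0.9, -0.5, 0.1]
width: 0.999
```

Run:
```python
from h import *
go(.5352,-.0948,.0314,.0785)
for n in("side","top"):
    c=read_camera(n); cv2.imwrite(f"pics/{n}16.png",c["color"][:,:,::-1])
```

```text
t 44.0 pos [0.5234 0.0539 0.1952] yaw 0.079 F [ 0.9 -0.5  0.1] w 0.999
cur dx 0.0001 dy 0.1638 dz -0.1492 turn 0.0005
new dx 0.0001 dy 0.1638 dz -0.1492 turn 0.0005
```

View pics/top16.png

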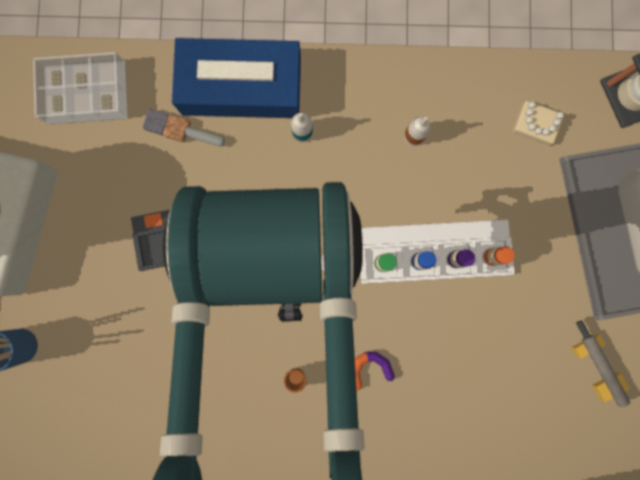

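View pics/side16.png

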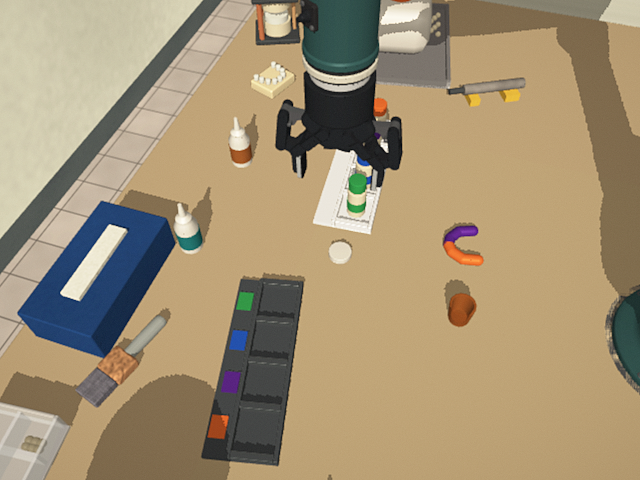

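The top view shows green (387,262), blue (426,260), purple (462,258) and orange (503,257) standing upright in their own compartments from left to right. The grey rack is empty and the gripper is clear.

```bash
python3 -c "
from workcell import job
print(job.finish_job())"
```

```text
the job is handed in; nothing more can be done
None
```

All four stain bottles are in the white rack in reverse order. From the robot's left to right they stand green, blue, purple, orange; in the grey rack they stood orange, purple, blue, green.

I gripped each bottle across the row and lowered it until the wrist force showed light contact (about 4 to 7 N). Only then did I open the fingers.

- **Final pictures:** The last top view shows all four upright, each in its own compartment, with the gripper clear of them. The side view shows the grey rack empty, but the gripper hid part of the white rack in it. I handed the job in at about 44 s of the 112 s allowed.
- **Disagreement:** The cameras differed by a few millimetres on the white rack's position. The wrist camera was about 4 mm off the top view in x, so I used a value between the two. The side camera was up to about 7 mm off in y, mostly because of one poorly seen corner, so I left it out. All of this was within the 12 mm of play in each compartment.

No check failed.

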